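Push the die plate home and hold it while the lock bolt creeps in

ROBOT

A 6-joint arm with a two-finger parallel gripper is mounted at the origin on the work surface. World frame = base frame: x ahead of the robot, y to its left, z up, the work surface at z = 0. Lengths are in mm, angles in rad, forces in N, time in s.
With the tool pointing down it reaches from about 350 to 875 mm from the base axis. Payload 15.5 kg.
Tool frame: the origin (TCP) lies at the very end of the fingers, on their centre line; the grasp point (between the pads) lies 19 mm behind it; z points along the fingers, y is the line along which they close (so a half turn about z gives the same grasp; the last joint's range is limited). The gripper opens to 85 mm and grips with 20 to 120 N. Pads are 22 mm wide; open, the fingers measure 114 mm over their backs; the gripper's body (76 mm by 85 mm) begins 54 mm behind the grasp point. The pads swing forward as they close: fully open they stand 13 mm farther back than shut.
Start: joints at [1.177, 0.494, 1.345, -0, 1.302, -0.096], TCP at [183.979, 597.309, 231.277] pointing down, gripper open.
Joint ranges: [-2.91, 2.91], [-0.82, 2.16], [0.22, 2.67], [-1.22, 4.37], [0.12, 2.79], [-3.08, 3.08]. Speed limits (rad/s): [1.89, 1.89, 2.57, 3.01, 3.01, 3.01].

INTERFACE

Orientations are given as [roll, pitch, yaw] about the fixed x, y, z axes, in that order (R = Rz(yaw) Ry(pitch) Rx(roll)).
In Python, from workcell import env, imaging gives the robot as it stands.
- The arm moves only by the tool drive_tool, never from a script. Its argument "deltas" is a list of rows, each a list of 7 numbers: the shift along the tool's x, y, z as a fraction of full scale, then the turn, a rotation vector about the tool's x, y, z as a fraction of full scale, then the opening, from -1 (shut) to 1 (fully open). In form: [[x, y, z, rx, ry, rz, gripper], ...]. A call has 1 to 10 rows; each row shifts and turns the commanded pose from where the row before left it, along the tool's axes as they then stand; what a row does not reach is not made up. Full scale, the value 1, is 0.03 m for a shift and pi/2 rad for a turn. A row lasts 1/12 s, in which the tool goes at most 41.7 mm and 7.16 degrees, less where a joint would pass 70% of its speed; a pose out of reach is approached as far as the arm can. A call with a number of a shift or a turn outside -1 to 1 is refused whole. A call with a gripper value outside its range is refused whole. The fingers move at their own pace and stop on an object; the grip force is fixed at half the most. Time passes only in rows, so rows that do not move let the fingers close. It gives the time, the measured TCP pose, the force, the opening and the grip force at its end, in the units of the state.
- env.get_obs(): the state, without advancing time (a new reading comes with each control period).
- imaging.grab_frame(name): name is "scene" or "top"; returns (picture, depth): 384x512x3 uint8, red, green, blue; 384x512 float32, mm along the optical axis (not along the pixel's ray), 0 where there is no reading.
- imaging.calibration(name): a dict with "mtx" (3x3 intrinsics, pixels), "rvec" (rotation vector, rad) and "tvec" (3), from world to camera coordinates, as OpenCV has them. Camera axes: x right, y down, z forward; pixel columns grow to the right and rows downward; lengths in mm; the calibration is good to about 2 mm. A picture is of the moment at which its call begins. calibration takes no time and is no camera call.
- env.job_done(): hands the job in; it is judged then, once.
The state is a dict: "time": time; "joint_positions": joint angles; "qvel": joint speeds; "joint_torque": joint torques, N m; "tool_pos": TCP position; "orientation": TCP orientation; "force": force on the tool from outside, world axes, zero at the start; "ft_torque": the same for the moment, N m; "finger_gap": finger opening in mm; "gripper_force": force on a finger pad.
Only numpy, scipy, OpenCV 4.12 (cv2) and the standard library are available. Lean on these libraries where they do the work, as an engineer would, in place of code of your own. Each camera call takes 0.05 s, during which the arm holds its last target. There are 200 camera calls.

TASK

Slide the orange die plate across the steel bed, without lifting it off, nose first between the guide rails and push it fully home against the stop. A brass spring pushes it back, so keep it pressed steadily against the stop while the slow sprung lock bolt creeps all the way into the plate's notch, and only then let go, leaving the plate locked in. Do not disturb the spool, the glue bottle or the cutter.

Things in the scene. Friction and masses are not known exactly. Their poses are not given: they have to be found in the camera images.
- bed: fixed loading bed of a snap-setting press; place and yaw vary. Origin: underside of its base plate; x = loading direction towards the stop, y left, z up. In its frame (mm): dark steel base plate x -210..135, y -125..145, top at z 10, waxed (friction 0.2); x below 0 is a flat open apron. A steel press column (radius 16, 200 tall) stands at x 95, y 118, its blue head swung away to the left
- stop_face (a point): centre of the face of the grey stop block, in the bed's frame at x 100, y 0, z 17 mm; axes as the bed's. Block x 100..125, top at z 36
- mouth (a point): middle of the funnel mouth, bed frame x 0, y 0, z 17 mm. Two grey guide rails (top at z 32) run from x 25 to the stop; inner faces at y +45 (left, datum) and y -47.5, so the plate has 2.5 mm side play. From x 25 back to x 0 they flare out to y +62.5 and y -65
- die_plate: orange plate 120 long (x) x 90 wide (y) x 14 thick mm, 0.26 to 0.5 kg, low brass and steel snap dies (3.5 mm) on top; lies on the apron, up to 35 mm off the rails' centre line and turned up to 0.45 rad. Origin: centre of its underside; +x is its nose, which goes in first. Fully home: origin at x 40, y 0, z 10 mm in the bed's frame; its tail then still stands 20 mm out of the mouth
- plate_nose (a point): middle of the plate's front face, 60 mm ahead of its origin, half way up. The plate's right (-y) edge slopes in over the front 33 mm (13 mm deep at the nose, a lead-in) and has a notch 17 wide, 13 deep, centred 10 mm ahead of the origin, for the bolt. Play in the notch is 2.5 mm each way: a locked plate, let go, springs back 2 to 5 mm
- lock_bolt (a joint): sprung, damped 12 mm steel pin sliding sideways through the right rail 50 mm before the stop. Value in m: 0 = fully in (its rest, also without plate; tip 8 mm inside the plate's edge line), 0.008 = riding on the plate's edge. The plate's lead-in pushes it out as the plate slides in. Spring 2.4 to 3.4 N, damping 600 N s/m: it takes some 2 s to creep into the notch; slide past it at 30 mm/s or less
- bolt_knob (a point): rail-side face of the red knob (28 mm diameter) on the bolt's outer end, outside the right rail. It stands 11 mm off the blue housing when the bolt is fully in, 19 mm off when the bolt rides on the plate's edge. Blue housing: bed frame x 32..68, y -101..-67, top z 36 mm
- ejector (a joint): brass sprung plunger (14 mm) in the middle of the stop that pushes the plate back out; value in m: 0 = standing 18 mm out of the stop's face, 0.018 = pressed flush (plate home). 4.5 N at first touch, 7.2 N flush
- spool: reddish-brown thread spool standing on the mat left of the bed, 48 mm diameter, 60 tall; origin under its centre; leave alone
- glue: white glue bottle with blue label and red cap standing right of the bed, 42 mm diameter, 110 tall; origin under its centre; leave alone
- cutter: blue craft cutter lying on the mat right of the bed, 150 x 22 x 17 mm; origin under its centre, x along it; leave alone
Mind the look-alikes: they are no part of the job. What is meant by the die_plate is not blue or red, and is the larger of those in its own colour.

How it is judged:
By the outcome, as a careful person would: the job done as asked, in the order asked, and still so for the second after the job is handed in, with the robot touching nothing.
It also fails if it takes over 64 s, if anything falls off the work surface, if the arm or the gripper's body presses on something with over 40 N, if the wrist force passes 120 N, or if a joint passes its speed limit or range.

## Working session

There is one attempt and no reset: what is moved stays moved. The work goes in short steps, Python scripts to look and compute and a tool call to move; the robot and the scene stay as the last step left them, time stands still between calls to the robot, and variables do not carry over. Pictures are saved under pics/ and viewed, at most 10 in all, crops included, and the job is handed in when it is done.

Besides the shell and the picture viewer there is one more tool, called after "Request:" as name([rows], argument=value, ...), one row to a line, values as JSON. drive_tool: Moves the arm, as the interface text tells. Its arguments: {"type":"object","properties":{"deltas":{"type":"array","items":{"type":"array","items":{"type":"number"}}}},"required":["deltas"]}

```bash
mkdir -p pics
cat > h.py <<'E'
import numpy as np, cv2
from workcell import env, imaging
def cal(n):
    c=imaging.calibration(n); R,_=cv2.Rodrigues(np.array(c["rvec"],float)); return np.array(c["mtx"],float),R,np.array(c["tvec"],float).ravel()
def ray(n,uv,z):
    K,R,t=cal(n); uv=np.atleast_2d(np.array(uv,float)); d=np.c_[uv,np.ones(len(uv))]@np.linalg.inv(K).T@R; o=-R.T@t
    return o+d*((z-o[2])/d[:,2])[:,None]
def proj(n,p):
    K,R,t=cal(n); q=(np.atleast_2d(p)@R.T+t)@K.T; return q[:,:2]/q[:,2:]
E
python3 - <<'E'
from h import *
for n in("scene","top"):
    im,d=imaging.grab_frame(n); cv2.imwrite(f"pics/{n}0.png",im[:,:,::-1]); np.save(f"{n}0.npy",d)
    K,R,t=cal(n); print(n,K.round(1).tolist(),(-R.T@t).round())
print(env.get_obs())
E
```

```text
scene [[487.5, 0.0, 250.8], [0.0, 487.5, 195.3], [0.0, 0.0, 1.0]] [1439. -745. 1070.]
top [[447.6, 0.0, 253.3], [0.0, 447.6, 187.2], [0.0, 0.0, 1.0]] [ 396.  -44. 1499.]
{'time': 0.1, 'joint_positions': array([ 1.17649563e+00,  4.94148991e-01,  1.34605269e+00, -2.37578580e-05,
        1.30245182e+00, -9.55274751e-02]), 'qvel': array([ 0.00193689, -0.00024028, -0.00281306, -0.00186107,  0.00126503,
       -0.00058778]), 'joint_torque': array([ 1.24151658e-03, -8.83592176e+01, -3.84561002e+01, -5.54508297e-04,
        5.06381155e-03, -2.72559924e-05]), 'tool_pos': array([183.87222037, 597.02625434, 230.7480718 ]), 'orientation': array([-3.14053447e+00, -7.83887837e-05,  2.84282570e+00]), 'force': array([ 0.16642079, -0.19156415,  0.22632931]), 'ft_torque': array([-0.03103234,  0.00168454,  0.02294518]), 'gripper_force': 0.0, 'finger_gap': 85.65561369418995}
```

View pics/scene0.png

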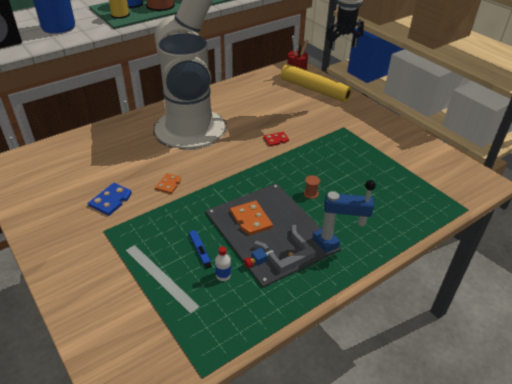

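View pics/top0.png

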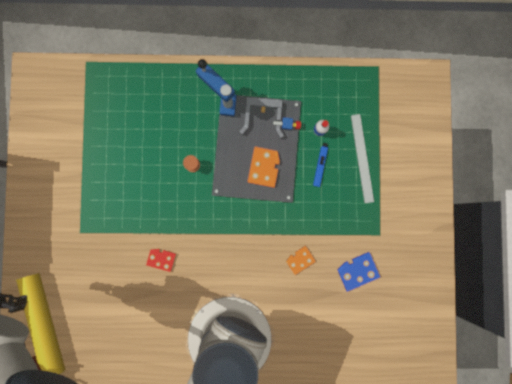

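The scene shows the bed ahead of the robot, with its loading direction running away from the base. There are two orange plates in the top view: the larger at (264,167) on the bed apron, and a smaller one at (301,260) on the wood. The larger one on the bed fits. The blue plate (358,271) and the red one (161,260) are look-alikes. I'll confirm this in a crop and measure.

```bash
cat > m.py <<'E'
from h import *
def plate(im,n="top",lo=None):
    hsv=cv2.cvtColor(im,cv2.COLOR_RGB2HSV)
    m=cv2.inRange(hsv,(6,150,120),(20,255,255))
    m=cv2.morphologyEx(m,cv2.MORPH_CLOSE,np.ones((5,5),np.uint8))
    cs,_=cv2.findContours(m,cv2.RETR_EXTERNAL,cv2.CHAIN_APPROX_NONE)
    return sorted(cs,key=cv2.contourArea)[::-1]
E
python3 - <<'E'
from m import *
im,d=imaging.grab_frame("top")
for c in plate(im)[:3]:
    P=ray("top",c[:,0],24)[:,:2].astype(np.float32)
    print(cv2.contourArea(c),cv2.boundingRect(c),cv2.minAreaRect(P))
    print(cv2.approxPolyDP(P,5,True)[:,0].round().tolist())
# bed: dark gray mask
hsv=cv2.cvtColor(im,cv2.COLOR_RGB2HSV)
m=((hsv[:,:,1]<60)&(hsv[:,:,2]<110)).astype(np.uint8); w=np.zeros_like(m); w[95:210,205:310]=1; m*=w
m=cv2.morphologyEx(m,cv2.MORPH_OPEN,np.ones((3,3)))
c=max(cv2.findContours(m,0,1)[0],key=cv2.contourArea)
P=ray("top",c[:,0],10)[:,:2].astype(np.float32); print("bed",cv2.minAreaRect(P),cv2.boxPoints(cv2.minAreaRect(P)).round(1).tolist())
cv2.imwrite("pics/crop.png",cv2.resize(im[80:215,190:345,::-1],None,fx=5,fy=4.4,interpolation=cv2.INTER_CUBIC)[:600,:])
E
```

```text
880.0 (248, 147, 32, 40) ((561.7753295898438, -109.66354370117188), (89.6700668334961, 119.6274185180664), 79.24561309814453)
[[627.0, -78.0], [514.0, -56.0], [498.0, -142.0], [545.0, -152.0], [571.0, -145.0], [581.0, -159.0], [611.0, -152.0]]
411.5 (287, 246, 28, 28) ((256.1124572753906, -228.76809692382812), (60.38628387451172, 81.85862731933594), 34.21152114868164)
[[302.0, -245.0], [256.0, -186.0], [214.0, -209.0], [214.0, -219.0], [253.0, -275.0]]
144.5 (154, 251, 22, 20) ((253.22726440429688, 212.2199249267578), (55.5500373840332, 61.20314025878906), 75.758544921875)
[[273.0, 179.0], [282.0, 209.0], [244.0, 208.0], [247.0, 241.0], [230.0, 247.0], [234.0, 218.0], [221.0, 208.0], [224.0, 191.0]]
bed ((627.9824829101562, -83.7578125), (269.31854248046875, 343.80084228515625), 85.39392852783203) [[445.79998779296875, -204.1999969482422], [788.5, -231.8000030517578], [810.0999755859375, 36.70000076293945], [467.5, 64.30000305175781]]
```

View pics/crop.png

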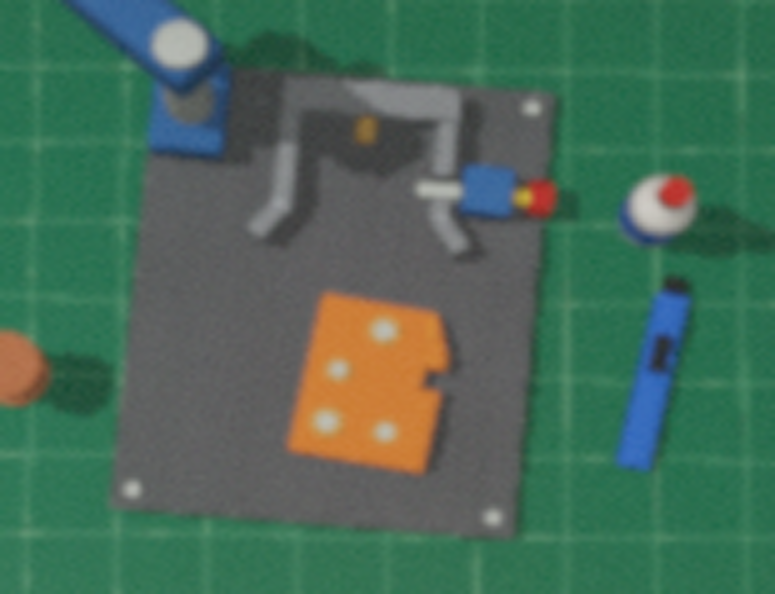

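The crop confirms it: the orange plate has its notch and chamfer on the right, nose towards the mouth, with dies on top. In the bed frame it is at about (-101, -21) with relative yaw -0.11. I'll push it at the tail with both fingertips about 50 mm apart, so I'm going over the tail first.

Request:
drive_tool([
  [-0.3, -0.37, 0, 0, 0, 0, 0.18],
  [-0.615, -0.736, 0, 0, 0, 0, 0.18],
  [-0.615, -0.736, 0, 0, 0, 0, 0.18],
  [-0.615, -0.736, 0, 0, 0, 0, 0.18],
  [-0.615, -0.736, 0, 0, 0, 0, 0.18],
  [-0.615, -0.736, 0, 0, 0, 0, 0.18],
  [-0.615, -0.736, 0, 0, 0, 0, 0.18],
  [-0.615, -0.736, 0, 0, 0, 0, 0.18],
  [-0.615, -0.736, 0, 0, 0, 0, 0.18],
  [-0.615, -0.736, 0, 0, 0, 0, 0.18],
])

```text
time: 0.98
tool_pos: [289.7, 343.9, 231.2]
orientation: [-3.141, -0.0, 2.843]
force: [0.6, 0.4, -0.0]
finger_gap: 50.4
gripper_force: 0.0
```

Request:
drive_tool([
  [-0.615, -0.736, 0, 0, 0, 0, 0.18],
  [-0.615, -0.736, 0, 0, 0, 0, 0.18],
  [-0.615, -0.736, 0, 0, 0, 0, 0.18],
  [-0.615, -0.736, 0, 0, 0, 0, 0.18],
  [-0.615, -0.736, 0, 0, 0, 0, 0.18],
  [-0.615, -0.736, 0, 0, 0, 0, 0.18],
  [-0.615, -0.736, 0, 0, 0, 0, 0.18],
  [-0.615, -0.736, 0, 0, 0, 0, 0.18],
  [-0.615, -0.736, 0, 0, 0, 0, 0.18],
  [-0.615, -0.736, 0, 0, 0, 0, 0.18],
])

```text
time: 1.82
tool_pos: [401.0, 78.5, 231.3]
orientation: [3.142, 0.0, 2.843]
force: [-0.5, 0.5, 0.3]
finger_gap: 50.9
gripper_force: 0.0
```

Request:
drive_tool([
  [-0.615, -0.736, 0, 0, 0, 0, 0.18],
  [-0.615, -0.736, 0, 0, 0, 0, 0.18],
  [-0.615, -0.736, 0, 0, 0, 0, 0.18],
  [-0.615, -0.736, 0, 0, 0, 0, 0.18],
  [-0.615, -0.736, 0, 0, 0, 0, 0.18],
  [-0.615, -0.736, 0, 0, 0, 0, 0.18],
  [0, 0, 0.5, 0, 0, -0.0707, 0.18],
  [0, 0, 0.8, 0, 0, 0, 0.18],
  [0, 0, 0.5, 0, 0, 0, 0.18],
  [0, 0, 0, 0, 0, 0, 0.18],
])

```text
time: 2.65
tool_pos: [466.0, -79.0, 174.8]
orientation: [3.141, -0.005, 2.953]
force: [-0.3, 0.6, 0.1]
finger_gap: 50.5
gripper_force: 0.0
```

Request:
drive_tool([
  [-0.1, -0.41, 0.6, 0, 0, 0, 0.18],
  [0, 0, 1, 0, 0, 0, 0.18],
  [0, 0, 1, 0, 0, 0, 0.18],
  [0, 0, 1, 0, 0, 0, 0.18],
  [0, 0, 0.8, 0, 0, 0, 0.18],
  [0, 0, 0.4, 0, 0, 0, 0.18],
  [0, 0, 0.3, 0, 0, 0, 0.18],
  [0, 0, 0.2, 0, 0, 0, 0.18],
  [0, 0, 0, 0, 0, 0, 0.18],
])

```text
time: 3.4
tool_pos: [468.5, -91.9, 18.1]
orientation: [3.142, -0.0, 2.954]
force: [-1.0, 0.3, -0.3]
finger_gap: 50.8
gripper_force: 0.0
```

Run:
```python
from h import *
print(env.get_obs()["tool_pos"])
im,d=imaging.grab_frame("scene"); cv2.imwrite("pics/s2.png",cv2.resize(im[170:290,180:350,::-1],None,fx=4.5,fy=4.5,interpolation=cv2.INTER_CUBIC))
```

```text
[468.47131778 -91.91555776  18.0737544 ]
```

View pics/s2.png

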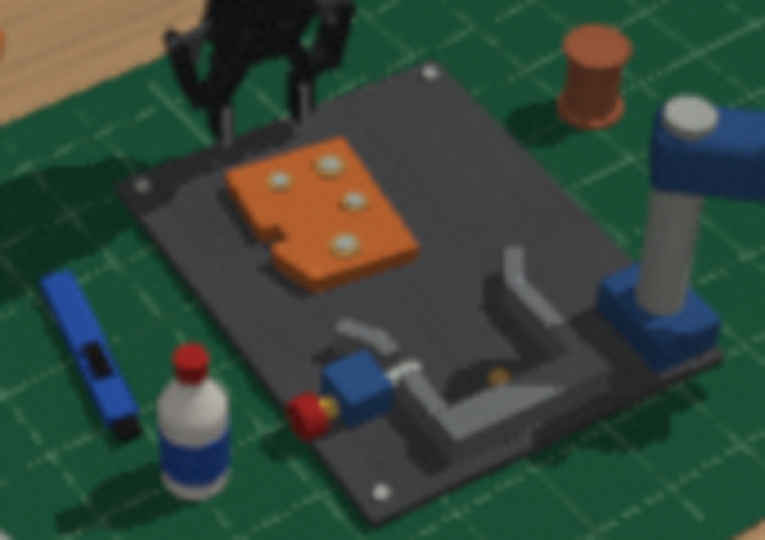

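The fingers stand clear behind the plate's tail, with plate, rails, spool, glue and cutter all undisturbed. I'll lower and close in to contact.

Request:
drive_tool([
  [0, 0, 0.1, 0, 0, 0, 0.18],
  [0, 0, 0.1, 0, 0, 0, 0.18],
  [-0.15, 0, 0, 0, 0, 0, 0.18],
  [-0.15, 0, 0, 0, 0, 0, 0.18],
  [-0.15, 0, 0, 0, 0, 0, 0.18],
  [-0.1, 0, 0, 0, 0, 0, 0.18],
  [-0.067, 0, 0, 0, 0, 0, 0.18],
  [-0.067, 0, 0, 0, 0, 0, 0.18],
  [-0.067, 0, 0, 0, 0, 0, 0.18],
])

```text
time: 4.2
tool_pos: [490.6, -96.1, 12.3]
orientation: [3.142, -0.0, 2.954]
force: [0.4, -0.6, 0.0]
finger_gap: 50.8
gripper_force: 0.0
```

```bash
cat > pose.py <<'E'
from m import *
B=np.array([664.6,-96.7]); by=-0.0804
def rot(a): return np.array([[np.cos(a),-np.sin(a)],[np.sin(a),np.cos(a)]])
def see():
    im,d=imaging.grab_frame("top")
    cs=[c for c in plate(im) if cv2.contourArea(c)>500]
    o=env.get_obs(); T=rot(by).T@(o["tool_pos"][:2]-B)
    print("t",round(o["time"],2),"TCP bed",T.round(1),"z",o["tool_pos"][2].round(1),"yaw rel",round((o["orientation"][2]-by-np.pi+np.pi)%(2*np.pi)-np.pi,3),"F bed",(rot(by).T@o["force"][:2]).round(1))
    P=(ray("top",np.vstack(cs)[:,0],24)[:,:2]-B)@rot(by)
    r=cv2.minAreaRect(P.astype(np.float32)); print("plate bed",np.round(r,2) if 0 else r, "xmax",P[:,0].max().round(1))
    return im
E
python3 -c "
from pose import *
see()"
```

```text
t 4.25 TCP bed [-173.1  -13.5] z 12.3 yaw rel -0.107 F bed [ 0.5 -0.3]Traceback (most recent call last):
  File "<string>", line 3, in <module>
    see()
    ~~~^^
  File "pose.py", line 9, in see
    P=(ray("top",np.vstack(cs)[:,0],24)[:,:2]-B)@rot(by)
                 ~~~~~~~~~^^^^
    return _nx.concatenate(arrs, 0, dtype=dtype, casting=casting)
           ~~~~~~~~~~~~~~~^^^^^^^^^^^^^^^^^^^^^^^^^^^^^^^^^^^^^^^
ValueError: need at least one array to concatenate
```

```bash
cat >> pose.py <<'E'
def scn(im,zs=24):
    hsv=cv2.cvtColor(im,cv2.COLOR_RGB2HSV)
    m=cv2.inRange(hsv,(5,140,170),(20,255,255)); m[:,:195]=0; m[:190]=0
    m=cv2.morphologyEx(m,cv2.MORPH_CLOSE,np.ones((5,5),np.uint8))
    c=max(cv2.findContours(m,0,1)[0],key=cv2.contourArea)
    P=(ray("scene",c[:,0],zs)[:,:2]-B)@rot(by)
    (cx,cy),(w,h),a=cv2.minAreaRect(P.astype(np.float32))
    if w<h: a-=90
    print("plate bed %.1f %.1f yaw %.3f size %.1f %.1f"%(cx,cy,np.radians(a),w,h), "V",np.percentile(hsv[:,:,2][m>0],[5,25,50,75]))
def look():
    im,d=imaging.grab_frame("scene"); scn(im)
    o=env.get_obs(); T=rot(by).T@(o["tool_pos"][:2]-B)
    print("t",round(o["time"],2),"TCP bed",T.round(1),"z",o["tool_pos"][2].round(1),"yaw rel",round((o["orientation"][2]-by)%(2*np.pi)-np.pi,3),"F bed",(rot(by).T@o["force"][:2]).round(1))
    return im
E
python3 -c "
from pose import *
scn(cv2.imread('pics/scene0.png')[:,:,::-1].copy())
look()"
```

```text
plate bed -102.7 -19.7 yaw -0.082 size 83.8 112.2 V [153. 172. 175. 176.]
plate bed -102.5 -20.3 yaw -0.105 size 85.0 113.4 V [155. 175. 178. 179.]
t 4.3 TCP bed [-173.4  -13.5] z 12.3 yaw rel -0.107 F bed [-0.3 -0.1]
```

Request:
drive_tool([
  [-0.045, 0, 0, 0, 0, 0, 0.18],
  [-0.046, -0.047, 0, 0, 0, -0.016, 0.18],
  [-0.046, -0.047, 0, 0, 0, -0.016, 0.18],
  [-0.046, -0.047, 0, 0, 0, -0.016, 0.18],
  [-0.046, -0.047, 0, 0, 0, -0.016, 0.18],
  [-0.046, -0.047, 0, 0, 0, -0.016, 0.18],
  [-0.046, -0.047, 0, 0, 0, -0.016, 0.18],
])

```text
time: 4.88
tool_pos: [498.4, -105.7, 12.2]
orientation: [3.141, -0.001, 3.106]
force: [-1.4, -0.4, 1.8]
finger_gap: 50.5
gripper_force: 0.8
```

```bash
python3 -c "
from pose import *
look()"
```

```text
plate bed -95.9 -19.8 yaw -0.005 size 84.8 113.8 V [152. 174. 178. 179.]
t 4.93 TCP bed [-164.5  -22.6] z 12.2 yaw rel 0.047 F bed [-1.3 -0.7]
```

Request:
drive_tool([
  [-0.046, -0.047, 0, 0, 0, -0.016, 0.18],
  [-0.046, -0.047, 0, 0, 0, -0.016, 0.18],
  [-0.046, -0.047, 0, 0, 0, -0.016, 0.18],
  [-0.046, -0.047, 0, 0, 0, -0.016, 0.18],
  [-0.046, -0.03, 0, 0, 0, -0.01, 0.18],
  [-0.06, 0.015, 0, 0, 0, 0, 0.18],
  [-0.06, 0.015, 0, 0, 0, 0, 0.18],
  [-0.06, 0.015, 0, 0, 0, 0, 0.18],
  [-0.06, 0.015, 0, 0, 0, 0, 0.18],
  [-0.06, 0.015, 0, 0, 0, 0, 0.18],
])

```text
time: 5.77
tool_pos: [514.8, -109.1, 12.3]
orientation: [3.142, -0.0, -3.063]
force: [-1.3, -1.4, -0.3]
finger_gap: 50.6
gripper_force: 0.7
```

```bash
python3 -c "
from pose import *
look()"
```

```text
plate bed -80.2 -13.1 yaw 0.121 size 113.7 84.6 V [154.65 175.   178.   179.  ]
t 5.82 TCP bed [-147.9  -24.4] z 12.3 yaw rel 0.16 F bed [0. 0.]
```

Request:
drive_tool([
  [-0.06, 0.015, 0, 0, 0, 0, 0.18],
  [-0.06, 0.015, 0, 0, 0, 0, 0.18],
  [-0.06, 0.015, 0, 0, 0, 0, 0.18],
  [-0.06, 0.015, 0, 0, 0, 0, 0.18],
  [-0.06, 0.015, 0, 0, 0, 0, 0.18],
  [-0.06, 0.015, 0, 0, 0, 0, 0.18],
  [-0.06, 0.015, 0, 0, 0, 0, 0.18],
  [-0.06, 0.015, 0, 0, 0, 0, 0.18],
  [-0.06, 0.015, 0, 0, 0, 0, 0.18],
  [-0.06, 0.015, 0, 0, 0, 0, 0.18],
])

```text
time: 6.65
tool_pos: [532.4, -103.3, 12.3]
orientation: [3.142, -0.0, -3.062]
force: [-2.3, -0.2, 1.0]
finger_gap: 50.1
gripper_force: 0.8
```

```bash
python3 -c "
from pose import *
look()"
```

```text
plate bed -65.1 -3.5 yaw 0.164 size 114.3 84.3 V [156.15 175.   179.   179.  ]
t 6.7 TCP bed [-130.9  -17.1] z 12.3 yaw rel 0.16 F bed [-0.7  0.1]
```

Request:
drive_tool([
  [-0.037, 0.037, 0, 0, 0, 0.0127, 0.18],
  [-0.037, 0.037, 0, 0, 0, 0.0127, 0.18],
  [-0.037, 0.037, 0, 0, 0, 0.0127, 0.18],
  [-0.037, 0.037, 0, 0, 0, 0.0127, 0.18],
  [-0.037, 0.037, 0, 0, 0, 0.0127, 0.18],
  [-0.037, 0.037, 0, 0, 0, 0.0127, 0.18],
  [-0.037, 0.037, 0, 0, 0, 0.0127, 0.18],
  [-0.037, 0.037, 0, 0, 0, 0.0127, 0.18],
  [-0.04, 0, 0, 0, 0, 0, 0.18],
  [-0.04, 0, 0, 0, 0, 0, 0.18],
])

```text
time: 7.53
tool_pos: [543.5, -94.5, 12.3]
orientation: [3.142, -0.0, 3.061]
force: [-2.2, 0.6, 0.9]
finger_gap: 50.4
gripper_force: 0.9
```

```bash
python3 -c "
from pose import *
look()"
```

```text
plate bed -52.7 -3.6 yaw 0.026 size 114.4 84.8 V [158. 176. 179. 179.]
t 7.58 TCP bed [-120.6   -7.6] z 12.3 yaw rel 0.0 F bed [-0.7  0.4]
```

Request:
drive_tool([
  [-0.065, 0.007, 0, 0, 0, 0, 0.18],
  [-0.065, 0.007, 0, 0, 0, 0, 0.18],
  [-0.065, 0.007, 0, 0, 0, 0, 0.18],
  [-0.065, 0.007, 0, 0, 0, 0, 0.18],
  [-0.065, 0.007, 0, 0, 0, 0, 0.18],
  [-0.065, 0.007, 0, 0, 0, 0, 0.18],
  [-0.065, 0.007, 0, 0, 0, 0, 0.18],
  [-0.065, 0.007, 0, 0, 0, 0, 0.18],
  [-0.065, 0.007, 0, 0, 0, 0, 0.18],
  [-0.065, 0.007, 0, 0, 0, 0, 0.18],
])

```text
time: 8.42
tool_pos: [563.2, -94.1, 12.3]
orientation: [-3.142, 0.0, 3.061]
force: [-1.8, 1.0, 0.9]
finger_gap: 50.4
gripper_force: 1.0
```

Request:
drive_tool([
  [-0.065, 0, 0, 0, 0, 0, 0.18],
  [-0.065, 0, 0, 0, 0, 0, 0.18],
  [-0.065, 0, 0, 0, 0, 0, 0.18],
  [-0.065, 0, 0, 0, 0, 0, 0.18],
  [-0.065, 0, 0, 0, 0, 0, 0.18],
  [-0.065, 0, 0, 0, 0, 0, 0.18],
  [-0.065, 0, 0, 0, 0, 0, 0.18],
  [-0.065, 0, 0, 0, 0, 0, 0.18],
])

```text
time: 9.08
tool_pos: [578.8, -95.3, 12.3]
orientation: [-3.142, 0.0, 3.061]
force: [-1.5, 0.9, 1.0]
finger_gap: 50.3
gripper_force: 1.0
```

```bash
python3 -c "
from pose import *
look()"
```

```text
plate bed -17.9 -2.5 yaw 0.018 size 114.3 85.2 V [157. 175. 179. 179.]
t 9.13 TCP bed [-85.2  -5.6] z 12.3 yaw rel 0.0 F bed [-0.4 -0.1]
```

Request:
drive_tool([
  [-0.06, 0, 0, 0, 0, 0, 0.18],
  [-0.06, 0, 0, 0, 0, 0, 0.18],
  [-0.06, 0, 0, 0, 0, 0, 0.18],
  [-0.06, 0, 0, 0, 0, 0, 0.18],
  [-0.06, 0, 0, 0, 0, 0, 0.18],
  [-0.06, 0, 0, 0, 0, 0, 0.18],
  [-0.06, 0, 0, 0, 0, 0, 0.18],
  [-0.06, 0, 0, 0, 0, 0, 0.18],
  [-0.06, 0, 0, 0, 0, 0, 0.18],
  [-0.06, 0, 0, 0, 0, 0, 0.18],
])

```text
time: 9.97
tool_pos: [596.3, -96.6, 12.2]
orientation: [3.141, -0.001, 3.061]
force: [-8.3, 4.0, 4.3]
finger_gap: 50.5
gripper_force: 4.2
```

Request:
drive_tool([
  [-0.06, 0, 0, 0, 0, 0, 0.18],
  [-0.06, 0, 0, 0, 0, 0, 0.18],
  [-0.06, 0, 0, 0, 0, 0, 0.18],
  [-0.06, 0, 0, 0, 0, 0, 0.18],
  [-0.06, 0, 0, 0, 0, 0, 0.18],
  [-0.06, 0, 0, 0, 0, 0, 0.18],
  [-0.06, 0, 0, 0, 0, 0, 0.18],
  [-0.06, 0, 0, 0, 0, 0, 0.18],
  [-0.06, 0, 0, 0, 0, 0, 0.18],
  [-0.06, 0, 0, 0, 0, 0, 0.18],
])

```text
time: 10.8
tool_pos: [612.3, -97.1, 11.9]
orientation: [3.14, -0.005, 3.062]
force: [-14.3, 7.9, 8.0]
finger_gap: 50.5
gripper_force: 6.6
```

```bash
python3 -c "
from pose import *
look()"
```

```text
plate bed 15.0 0.7 yaw 0.051 size 114.7 84.7 V [154.45 175.   179.   179.  ]
t 10.85 TCP bed [-51.4  -4.7] z 12.0 yaw rel 0.001 F bed [-9.7  4.6]
```

Request:
drive_tool([
  [-0.05, 0, 0, 0, 0, 0, 0.18],
  [-0.05, 0, 0, 0, 0, 0, 0.18],
  [-0.05, 0, 0, 0, 0, 0, 0.18],
  [-0.05, 0, 0, 0, 0, 0, 0.18],
  [-0.05, 0, 0, 0, 0, 0, 0.18],
])

```text
time: 11.27
tool_pos: [620.4, -98.1, 12.0]
orientation: [3.141, -0.003, 3.062]
force: [-11.3, 4.7, 6.5]
finger_gap: 50.3
gripper_force: 5.8
```

```bash
python3 -c "
from pose import *
im=look()
cv2.imwrite('pics/s3.png',cv2.resize(im[170:290,180:350,::-1],None,fx=4.5,fy=4.5,interpolation=cv2.INTER_CUBIC))"
```

```text
plate bed 21.6 -1.1 yaw 0.037 size 108.7 83.9 V [157. 175. 178. 179.]
t 11.32 TCP bed [-43.5  -5. ] z 12.0 yaw rel 0.0 F bed [-8.8  2. ]
```

View pics/s3.png

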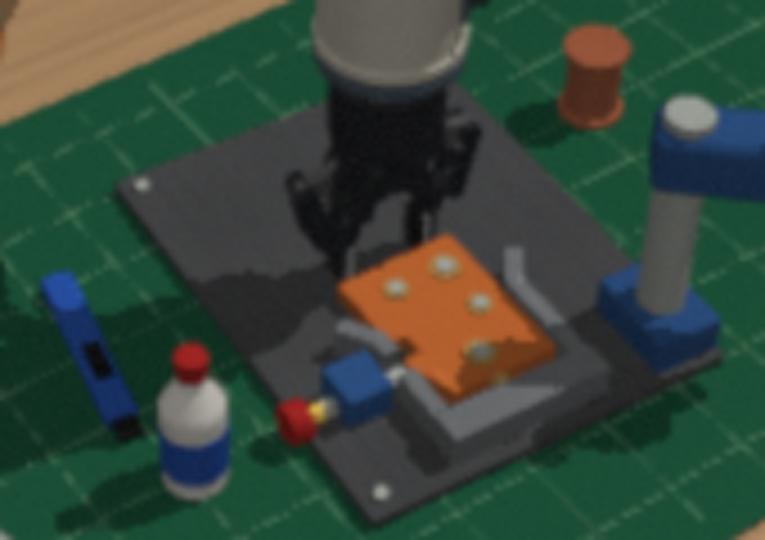

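The plate is between the rails and the knob is out, so the bolt is riding on the edge. The nose is near the ejector. I'll keep pushing towards the stop.

Request:
drive_tool([
  [-0.05, 0, 0, 0, 0, 0, 0.18],
  [-0.05, 0, 0, 0, 0, 0, 0.18],
  [-0.05, 0, 0, 0, 0, 0, 0.18],
  [-0.05, 0, 0, 0, 0, 0, 0.18],
  [-0.05, 0, 0, 0, 0, 0, 0.18],
  [-0.04, 0, 0, 0, 0, 0, 0.18],
  [-0.04, 0, 0, 0, 0, 0, 0.18],
])

```text
time: 11.9
tool_pos: [630.6, -99.2, 12.0]
orientation: [3.141, -0.003, 3.062]
force: [-10.7, 2.6, 5.5]
finger_gap: 50.8
gripper_force: 5.2
```

Request:
drive_tool([
  [-0.04, 0, 0, 0, 0, 0, 0.18],
  [-0.04, 0, 0, 0, 0, 0, 0.18],
])

```text
time: 12.07
tool_pos: [632.9, -99.4, 12.0]
orientation: [3.141, -0.003, 3.062]
force: [-10.9, 3.4, 6.7]
finger_gap: 50.4
gripper_force: 5.5
```

```bash
python3 -c "
from pose import *
look()"
```

```text
plate bed 30.7 0.2 yaw 0.070 size 103.4 84.0 V [159.1 175.  178.  179. ]
t 12.12 TCP bed [-31.2  -5.2] z 12.0 yaw rel 0.0 F bed [-10.4   1.8]
```

Force is still at spring level. Small steps until it rises.

Request:
drive_tool([
  [-0.03, 0, 0, 0, 0, 0, 0.18],
  [-0.03, 0, 0, 0, 0, 0, 0.18],
])

```text
time: 12.28
tool_pos: [634.5, -99.5, 12.0]
orientation: [3.141, -0.003, 3.062]
force: [-13.2, 3.4, 6.2]
finger_gap: 50.5
gripper_force: 7.1
```

Request:
drive_tool([
  [-0.03, 0, 0, 0, 0, 0, 0.18],
  [-0.03, 0, 0, 0, 0, 0, 0.18],
])

```text
time: 12.45
tool_pos: [634.9, -99.3, 11.9]
orientation: [3.141, -0.006, 3.062]
force: [-22.5, 3.2, 15.5]
finger_gap: 50.4
gripper_force: 11.4
```

Request:
drive_tool([
  [-0.03, 0, 0, 0, 0, 0, 0.18],
  [-0.03, 0, 0, 0, 0, 0, 0.18],
])

```text
time: 12.62
tool_pos: [635.2, -99.1, 11.8]
orientation: [3.14, -0.009, 3.062]
force: [-30.4, 5.7, 20.8]
finger_gap: 50.5
gripper_force: 15.2
```

The plate is stopped solid at about 30 N. I'll hold it there while the bolt creeps in.

Request:
drive_tool([
  [0, 0, 0, 0, 0, 0, 0.18],
  [0, 0, 0, 0, 0, 0, 0.18],
  [0, 0, 0, 0, 0, 0, 0.18],
  [0, 0, 0, 0, 0, 0, 0.18],
  [0, 0, 0, 0, 0, 0, 0.18],
  [0, 0, 0, 0, 0, 0, 0.18],
  [0, 0, 0, 0, 0, 0, 0.18],
  [0, 0, 0, 0, 0, 0, 0.18],
  [0, 0, 0, 0, 0, 0, 0.18],
  [0, 0, 0, 0, 0, 0, 0.18],
])

```text
time: 13.45
tool_pos: [635.2, -99.1, 11.8]
orientation: [3.14, -0.009, 3.062]
force: [-26.6, 5.3, 18.9]
finger_gap: 50.2
gripper_force: 13.6
```

Request:
drive_tool([
  [0, 0, 0, 0, 0, 0, 0.18],
  [0, 0, 0, 0, 0, 0, 0.18],
  [0, 0, 0, 0, 0, 0, 0.18],
  [0, 0, 0, 0, 0, 0, 0.18],
  [0, 0, 0, 0, 0, 0, 0.18],
  [0, 0, 0, 0, 0, 0, 0.18],
  [0, 0, 0, 0, 0, 0, 0.18],
  [0, 0, 0, 0, 0, 0, 0.18],
  [0, 0, 0, 0, 0, 0, 0.18],
  [0, 0, 0, 0, 0, 0, 0.18],
])

```text
time: 14.28
tool_pos: [635.2, -99.1, 11.8]
orientation: [3.14, -0.009, 3.062]
force: [-26.0, 5.2, 18.1]
finger_gap: 50.3
gripper_force: 13.6
```

Request:
drive_tool([
  [0, 0, 0, 0, 0, 0, 0.18],
  [0, 0, 0, 0, 0, 0, 0.18],
  [0, 0, 0, 0, 0, 0, 0.18],
  [0, 0, 0, 0, 0, 0, 0.18],
  [0, 0, 0, 0, 0, 0, 0.18],
  [0, 0, 0, 0, 0, 0, 0.18],
  [0, 0, 0, 0, 0, 0, 0.18],
  [0, 0, 0, 0, 0, 0, 0.18],
  [0, 0, 0, 0, 0, 0, 0.18],
  [0, 0, 0, 0, 0, 0, 0.18],
])

```text
time: 15.12
tool_pos: [635.2, -99.1, 11.8]
orientation: [3.14, -0.009, 3.062]
force: [-27.2, 5.0, 18.4]
finger_gap: 50.5
gripper_force: 13.6
```

Request:
drive_tool([
  [0, 0, 0, 0, 0, 0, 0.18],
  [0, 0, 0, 0, 0, 0, 0.18],
  [0, 0, 0, 0, 0, 0, 0.18],
  [0, 0, 0, 0, 0, 0, 0.18],
  [0, 0, 0, 0, 0, 0, 0.18],
  [0, 0, 0, 0, 0, 0, 0.18],
  [0, 0, 0, 0, 0, 0, 0.18],
  [0, 0, 0, 0, 0, 0, 0.18],
  [0, 0, 0, 0, 0, 0, 0.18],
  [0, 0, 0, 0, 0, 0, 0.18],
])

```text
time: 15.95
tool_pos: [635.2, -99.1, 11.8]
orientation: [3.14, -0.009, 3.062]
force: [-27.2, 4.8, 18.6]
finger_gap: 50.5
gripper_force: 13.6
```

```bash
cat > knob.py <<'E'
from pose import *
def knob(im):
    hsv=cv2.cvtColor(im,cv2.COLOR_RGB2HSV); m=(((hsv[:,:,0]<5)|(hsv[:,:,0]>172))&(hsv[:,:,1]>170)&(hsv[:,:,2]>60)).astype(np.uint8)
    m[:,:225]=0; m[:,275:]=0; m[:245]=0; m[275:]=0
    M=cv2.moments(m,True); u=(M["m10"]/M["m00"],M["m01"]/M["m00"])
    print("knob area",M["m00"],"bed at z22",((ray("scene",[u],22)[:,:2]-B)@rot(by)).round(1))
E
python3 -c "
from knob import *
knob(cv2.imread('pics/scene0.png')[:,:,::-1].copy())
im=look(); knob(im)
cv2.imwrite('pics/s4.png',cv2.resize(im[190:280,220:330,::-1],None,fx=6.5,fy=6.5,interpolation=cv2.INTER_CUBIC))"
```

```text
knob area 65.0 bed at z22 [[  47.  -124.2]]
plate bed 32.2 -0.4 yaw 0.053 size 101.8 83.7 V [149. 174. 178. 179.]
t 16.0 TCP bed [-29.1  -4.8] z 11.8 yaw rel 0.001 F bed [-26.2   2.9]
knob area 64.0 bed at z22 [[  46.7 -124.1]]
```

View pics/s4.png

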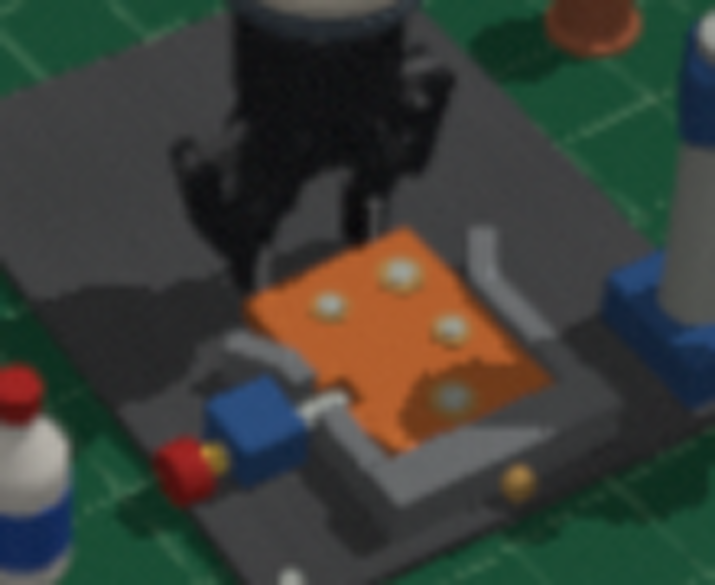

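The knob has returned to its rest position (-124.1 against -124.2 at the start), the bolt sits in the notch, and the ejector tail shows behind the stop. I'll back off gently and lift away.

Request:
drive_tool([
  [0, 0, 0, 0, 0, 0, 0.18],
  [0, 0, 0, 0, 0, 0, 0.18],
  [0, 0, 0, 0, 0, 0, 0.18],
  [0, 0, 0, 0, 0, 0, 0.18],
  [0.04, 0, 0, 0, 0, 0, 0.18],
  [0.04, 0, 0, 0, 0, 0, 0.18],
  [0.04, 0, 0, 0, 0, 0, 0.18],
  [0.04, 0, 0, 0, 0, 0, 0.18],
  [0.04, 0, 0, 0, 0, 0, 0.18],
  [0.04, 0, 0, 0, 0, 0, 0.18],
])

```text
time: 16.83
tool_pos: [632.0, -99.5, 12.1]
orientation: [3.141, -0.001, 3.061]
force: [-4.9, 1.2, 1.4]
finger_gap: 50.3
gripper_force: 2.5
```

Request:
drive_tool([
  [0.06, 0, 0, 0, 0, 0, 0.18],
  [0.1, 0, 0, 0, 0, 0, 0.18],
  [0.2, 0, 0, 0, 0, 0, 0.18],
  [0.4, 0, 0, 0, 0, 0, 0.18],
  [0.4, 0, 0, 0, 0, 0, 0.18],
  [0, 0, -0.3, 0, 0, 0, 0.18],
  [0.3, 0, -0.8, 0, 0, 0, 0.18],
  [0.6, 0, -0.9, 0, 0, 0, 0.18],
  [0.9, 0, -0.9, 0, 0, 0, 0.18],
  [0.9, 0, -0.9, 0, 0, 0, 0.18],
])

```text
time: 17.67
tool_pos: [516.9, -90.5, 128.0]
orientation: [-3.141, 0.002, 3.061]
force: [0.8, -0.1, 0.4]
finger_gap: 50.7
gripper_force: 0.0
```

Request:
drive_tool([
  [0.5, 0, -0.9, 0, 0, 0, 0.18],
  [0.5, 0, -0.9, 0, 0, 0, 0.18],
  [0, 0, -0.5, 0, 0, 0, 0.18],
  [0, 0, 0, 0, 0, 0, 0.18],
  [0, 0, 0, 0, 0, 0, 0.18],
])

```text
time: 18.08
tool_pos: [488.1, -88.3, 196.7]
orientation: [-3.141, 0.003, 3.061]
force: [-0.3, -0.1, -0.8]
finger_gap: 50.1
gripper_force: 0.0
```

```bash
python3 -c "
from knob import *
im=look(); knob(im)
cv2.imwrite('pics/s5.png',cv2.resize(im[170:290,180:350,::-1],None,fx=4.5,fy=4.5,interpolation=cv2.INTER_CUBIC))"
```

```text
plate bed 29.2 0.9 yaw 0.088 size 105.1 84.2 V [160.8 176.  179.  180. ]
t 18.13 TCP bed [-177.1   -5.7] z 195.7 yaw rel 0.0 F bed [-0.5 -0.4]
knob area 66.0 bed at z22 [[  47.3 -124. ]]
```

View pics/s5.png

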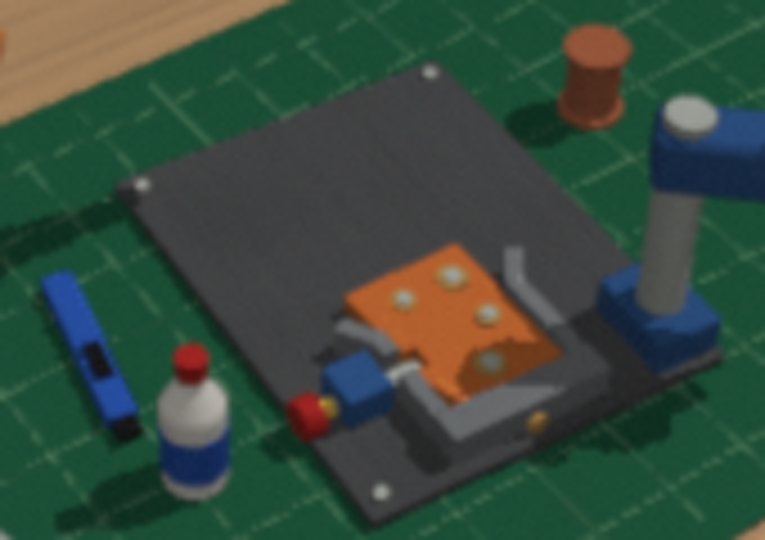

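The plate sprang back about 3 mm and is held by the bolt, with the knob still at rest. The spool, glue and cutter are in place and the gripper is clear, so I'm handing in.

```bash
python3 -c "
from workcell import env
print(env.job_done())"
```

```text
the job is handed in; nothing more can be done
None
```

The die plate was pushed home and held there until the lock bolt was fully in, then let go. It sprang back about 3 mm onto the bolt and stayed locked. The spool, glue and cutter look undisturbed, and I handed the job in at about 18 s.

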